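# Level the toy cupboard's side shelf and hold it

### The arm

A 6-joint arm with a two-finger parallel gripper is mounted at the origin on the work surface. World frame = base frame: x ahead of the robot, y to its left, z up, the work surface at z = 0. Lengths are in m, angles in degrees, forces in N, time in s.
With the tool pointing down it reaches from about 0.3 to 0.75 m from the base axis. Payload 8.5 kg.
Tool frame: the origin (TCP) lies at the very end of the fingers, on their centre line; the grasp point (between the pads) lies 19 mm behind it; y points along the fingers, z is the direction in which the jaws open and shut, and the axes are right-handed (so a half turn about y gives the same grasp; the last joint's range is limited). The gripper opens to 85 mm and grips with 20 to 120 N. Pads are 22 mm wide; open, the fingers measure 114 mm over their backs; the gripper's body (76 mm by 85 mm) begins 54 mm behind the grasp point. The pads swing forward as they close: fully open they stand 13 mm farther back than shut.
Start: joints at [58.138, 21.807, 74.336, -0, 83.858, -12.336], TCP at [0.184, 0.518, 0.231] pointing down, gripper open.
Joint ranges: [-178.18, 178.18], [-50.72, 133.34], [12.68, 142.11], [-81.47, 261.47], [9.98, 163.14], [-165.26, 165.26]. Speed limits (degrees/s): [136.94, 136.94, 180, 180, 180, 180].

### API

Orientations are given as a 3x3 rotation matrix whose columns are the frame's x, y, z axes.
In Python, from rig import env gives the robot as it stands. The module is installed in compiled form; this text tells all that it offers.
- The arm moves only by the tool servo_tool, never from a script. Its argument "rows" is one flat list of numbers, 7 for each row, row after row: the opening, from 0 (shut) to 1 (fully open), then the shift along the world's x, y, z in m, then the turn, a rotation vector about the world's x, y, z in degrees. A call has 1 to 10 rows; each row shifts and turns the commanded pose from where the row before left it; what a row does not reach is not made up. A row lasts 1/12 s, in which the tool goes at most 41.7 mm and 7.16 degrees, less where a joint would pass 70% of its speed; a pose out of reach is approached as far as the arm can. A call with a gripper value outside its range is refused whole. The fingers move at their own pace and stop on an object; "force" is the grip in N (left out, the last holds). Time passes only in rows, so rows that do not move let the fingers close. It gives the time, the measured TCP pose, the force and the opening at its end, in the units of the state.
- env.observe(): the state, without advancing time (a new reading comes with each control period).
- env.get_image(name): name is "side" or "top" or "wrist"; returns the picture (420x560x3 uint8, red, green, blue); there is no depth.
- env.camera_model(name): a dict with "camera_matrix" (3x3 intrinsics, pixels), "k1" (the pictures are not rectified: a ray, as slopes to the right and down, at radius r is drawn at 1 + k1 r^2 times it, then the intrinsics apply), "R" (3x3) and "t" (3): a world point X has camera coordinates R X + t; the wrist camera has in their place "mount" (4x4, takes a point from camera to tool coordinates, whose origin is the TCP and whose axes are the tool frame's). Camera axes: x right, y down, z forward; pixel columns grow to the right and rows downward; lengths in m; the calibration is good to about 2 mm. A picture is of the moment at which its call begins: read the wrist's pose just before it. camera_model takes no time and is no camera call.
- env.close_job(): hands the job in, once; it reports no verdict.
The state is a dict: "time_s": time; "q": joint angles; "qvel": joint speeds; "joint_efforts": joint torques, N m; "position": TCP position; "tool_rot": TCP orientation; "ft_force": force on the tool from outside, world axes, zero at the start; "wrist_torque": the same for the moment, N m; "grip_width": finger opening in m.
Only numpy, scipy, OpenCV 4.12 (cv2) and the standard library are available. Lean on these libraries where they do the work, as an engineer would, in place of code of your own. Each camera call takes 0.05 s, during which the arm holds its last target.

### The job

Take hold of the mushroom knob on the toy cupboard's side shelf and press it down against its spring until the shelf's foot stands firmly on the wooden disc below; only then turn the knob until the spirit level's bubble stands in the middle, between the two black lines. Finish while still holding the knob pressed down, foot firmly on its disc and bubble centred: do not let go. Leave the other toys and the wooden discs where they are.

Things in the scene. Friction and masses are not known exactly. Their poses are not given: they have to be found in the camera images.
- cupboard: Green plastic toy cupboard with a sliding door, fixed to the table, 130 (x) by 190 (y) by 135 mm high. Origin on the table straight below the levelling foot's axis; own x points out through the sliding door, own y from the foot along the shelf to the cupboard, which occupies own y = 207 to 397 mm.
- shelf: Light wooden side shelf, 245 long, 110 wide, 10 mm thick, top 105 mm above the table when level, hinged to the cupboard. Origin on the hinge line; own y points to the cupboard; foot and knob are on the line own x = 0, y = -200 mm. A spring lifts the free end to a stop 12 mm above level; 1.5 to 4 N down on the knob lowers it till the foot meets its disc; only then does the bubble tell anything. The knob stays upright, in a guide.
- knob: Grey mushroom knob, round ribbed head 37 mm across, on a 20 mm stem over the foot. Origin on its axis, 6 mm over the board; domed top 51 mm above that (unpressed). Grip it in any direction. 1 rad clockwise from above lengthens the foot by 5 mm: when seated the knob rises by this (anticlockwise: sinks), so the hand must follow. Stiff (0.08 N m), stays where left; needs 0.3 to 1.4 rad, either way.
- knob_grip (a point): Point on the knob's axis at mid height of its straight-sided head, where to grip: 35 mm above the knob origin, 41 mm above the board while unpressed; it goes down with the press. The head's straight sides reach 10 mm above and 13 mm below it; under them come the stem and the board.
- plunger (a joint): How far the knob is pushed down into the shelf against its own spring, 0 (up) to 0.008 m (hard stop): about 2 N to start, 8 N at the stop. Between 4 and 7 mm is well pressed.
- foot: Levelling foot: black round pad 28 mm across on a steel rod, under the shelf's free end. Origin at the middle of its underside; when this is firmly on the disc, the shelf is seated. It hangs clear of the disc at the start.
- bubble (a joint): Place of the spirit level's bubble along its vial, in m: 0 centred, positive towards the foot (free end too high, turn the knob anticlockwise), negative towards the cupboard (free end too low, turn clockwise). With the foot on its disc it moves by 16 mm per rad of knob, positive clockwise. The pale bubble is 22 mm long, the gap between the black lines 31 mm.
- vial_mid (a point): Middle of the vial, between the two lines, on top of the aluminium spirit level (124 mm along the shelf, 36 mm wide, 14 mm tall), which is fixed on the board at the cupboard's own x = 36 mm, y = 120 mm.
- disc_thin: Loose round wooden disc, 50 mm across, 7 mm thick, lying on the table, either under the foot or as the spare nearby. Origin at the middle of its underside.
- disc_thick: Loose round wooden disc, 50 mm across, 15 mm thick, lying in the other of the two places. Origin at the middle of its underside.
- tumbler: Clear glass tumbler, 68 mm across, 85 mm tall; bystander. Origin under its middle.
- rocking_chair: Wooden doll's rocking chair, about 100 by 65 by 112 mm tall; bystander. Origin at floor level under the seat.
- lamp: Purple plastic toy lamp, 64 mm across, 105 mm tall; bystander. Origin under its foot.
- colander: Steel toy colander with two ears, 100 mm across (132 over the ears), 46 mm tall; bystander. Origin under its middle.

How it is judged (in metres and radians):
On the way, in this order (a step that is already met when the one before it is completed fails the run):
1. the knob is held and pressed down, the foot stands on its disc (bubble not yet centred) (value of joint plunger above 0.003 m and contact force between foot and anything else above 1 N and contact force between the fingers and knob above 2 N), for 0.2 s.
2. with the knob pressed and the foot on its disc, the bubble stands between the lines (all of step 1 and value of joint bubble between -0.0045 and 0.0045 m), for 0.4 s.
At the end, for the whole second after the job is handed in: The fingers still hold the knob (contact over 2 N) and press it at least 3 mm into its spring, the foot bears on its disc with over 1 N, and the bubble's middle is within 4.5 mm of the vial's middle, all through the last second (all of step 2); the arm keeps its last pose, push and grip.
It fails at once if a bystander toy is moved by more than 30 mm or tipped (distance of any of tumbler, rocking_chair, lamp, colander from where it was at the start of the episode above 0.03 m or angle between any of tumbler, rocking_chair, lamp, colander's own z axis and vertical above 0.5 rad).
It fails at once if a wooden disc is moved by more than 20 mm (distance of any of disc_thin, disc_thick from where it was at the start of the episode above 0.02 m).
It also fails if it takes over 42 s, if anything falls off the work surface, if the arm or the gripper's body presses on something with over 40 N, if the wrist force passes 120 N, or if a joint passes its speed limit or range.

## Working session

There is one attempt and no reset: what is moved stays moved. The work goes in short steps, Python scripts to look and compute and a tool call to move; the robot and the scene stay as the last step left them, time stands still between calls to the robot, and variables do not carry over. Pictures are saved under pics/ and viewed, and the job is handed in when it is done.

Besides the shell and the picture viewer there is one more tool, called after "Call:" as name(argument=value, ...) on one line, values as JSON. servo_tool: Moves the arm, as the interface text tells. Its arguments: {"type":"object","properties":{"rows":{"type":"array","items":{"type":"number"}},"force":{"type":"number"}},"required":["rows"]}

```bash
mkdir -p pics; python3 - <<'E'
from rig import env
import cv2,json
s=env.observe();print(s)
for n in ["side","top","wrist"]:
    m=env.camera_model(n);print(n,m)
    cv2.imwrite(f"pics/{n}0.png",env.get_image(n)[:,:,::-1])
E
```

```text
{'time_s': 0.0, 'q': array([ 5.81372144e+01,  2.18401183e+01,  7.43842334e+01, -4.87880039e-04,
        8.38588109e+01, -1.23350316e+01]), 'qvel': array([-0.0881854 , -0.07465188, -0.0045783 ,  0.00643618, -0.01838621,
        0.04207777]), 'joint_efforts': array([-1.57652914e-03, -4.48450756e+01, -2.31280839e+01, -2.17840793e-04,
        4.67429141e-03, -8.15666886e-05]), 'position': array([0.18368344, 0.51810894, 0.23072302]), 'tool_rot': array([[ 9.42479877e-01, -7.59016499e-04,  3.34262030e-01],
       [-3.34262756e-01, -1.23721628e-03,  9.42479114e-01],
       [-3.01802773e-04, -9.99998947e-01, -1.41976239e-03]]), 'ft_force': array([-0.04546131,  0.22569719, -0.26162239]), 'wrist_torque': array([ 0.00144742,  0.0409249 , -0.00432745]), 'grip_width': 0.08530285389392937}
side {'camera_matrix': array([[535.06217583,   0.        , 279.42116929],
       [  0.        , 535.06217583, 211.87198812],
       [  0.        ,   0.        ,   1.        ]]), 'k1': -0.08857266597254349, 'R': array([[ 0.94690593, -0.32075777, -0.02199124],
       [-0.23007309, -0.62824103, -0.74322243],
       
[... 363 characters left out ...]
-0.96755056,  0.11686676, -0.22402695],
       [ 0.22253642, -0.02581986, -0.97458241]]), 't': array([-0.04153001,  0.59558217,  0.98203261])}
wrist {'camera_matrix': array([[359.92417462,   0.        , 277.2260315 ],
       [  0.        , 359.92417462, 209.62624605],
       [  0.        ,   0.        ,   1.        ]]), 'k1': -0.04579614501340826, 'mount': array([[ 2.16226874e-04,  9.50453235e-01,  3.10867498e-01,
        -8.08217351e-02],
       [ 6.10225225e-04, -3.10867572e-01,  9.50453039e-01,
        -1.42947014e-01],
       [ 9.99999790e-01, -1.58143007e-05, -6.47208462e-04,
        -1.84919601e-05],
       [ 0.00000000e+00,  0.00000000e+00,  0.00000000e+00,
         1.00000000e+00]])}
```

View pics/side0.png

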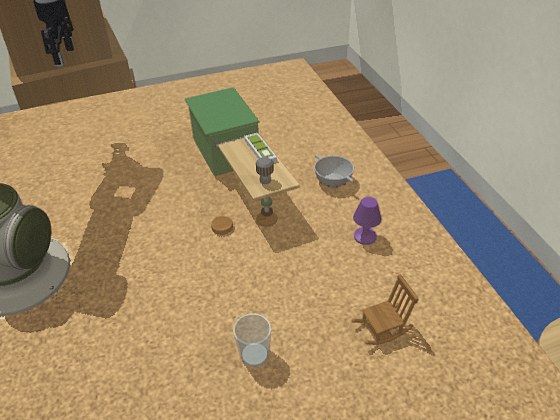

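View pics/top0.png

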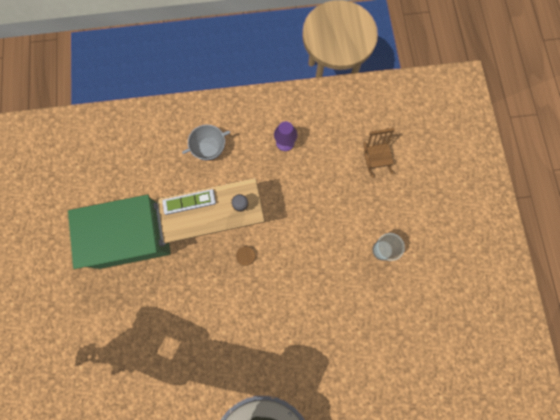

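View pics/wrist0.png

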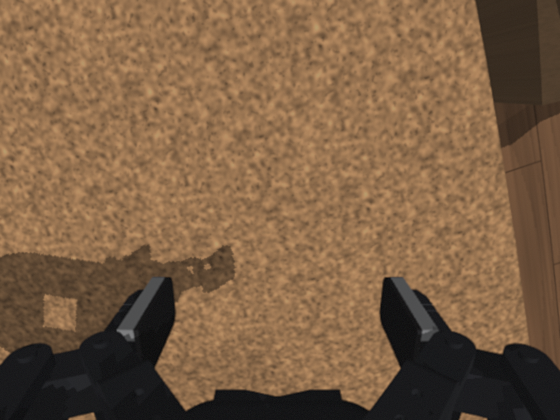

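```bash
cat > h.py <<'E'
import numpy as np,cv2
from rig import env
def ray(n,uv,state=None):
    m=env.camera_model(n);K=m["camera_matrix"]
    p=cv2.undistortPoints(np.array([[uv]],float),K,np.array([m["k1"],0,0,0,0.]))[0,0]
    d=np.array([p[0],p[1],1.])
    if n=="wrist":
        M=np.array(m["mount"]);R=np.array(state["tool_rot"]);c=R@M[:3,3]+state["position"];d=R@M[:3,:3]@d
    else:
        R=m["R"];c=-R.T@m["t"];d=R.T@d
    return c,d/np.linalg.norm(d)
def plane(n,uv,z,state=None):
    c,d=ray(n,uv,state);return c+d*(z-c[2])/d[2]
def tri(rs):
    A=0;b=0
    for c,d in rs:
        P=np.eye(3)-np.outer(d,d);A=A+P;b=b+P@c
    x=np.linalg.solve(A,b);return x,[np.linalg.norm((np.eye(3)-np.outer(d,d))@(x-c)) for c,d in rs]
def proj(n,X,state=None):
    m=env.camera_model(n);K=m["camera_matrix"]
    if n=="wrist":
        M=np.array(m["mount"]);R=np.array(state["tool_rot"]);Xc=M[:3,:3].T@(R.T@(np.array(X)-state["position"])-M[:3,3])
    else: Xc=m["R"]@np.array(X)+m["t"]
    s=Xc[:2]/Xc[2];s=s*(1+m["k1"]*(s@s));return K[:2,:2]@s+K[:2,2]
E
python3 - <<'E'
from h import *
a=cv2.imread('pics/side0.png')[80:260,180:390];b=cv2.imread('pics/top0.png')[110:280,60:320]
cv2.imwrite('pics/sc.png',cv2.resize(a,None,fx=3.3,fy=3.3,interpolation=2));cv2.imwrite('pics/tc.png',cv2.resize(b,None,fx=3,fy=3,interpolation=2))
for n in("side","top"):print(proj(n,[.184,.518,.231]))
print(plane("top",(247,255),.015),plane("side",(222,222),.015))
E
```

```text
[66.28829046 61.67683495]
[-24.0130888  423.22052022]
[ 0.46281396 -0.01390328  0.015     ] [ 0.4641523  -0.00767014  0.015     ]
```

View pics/sc.png

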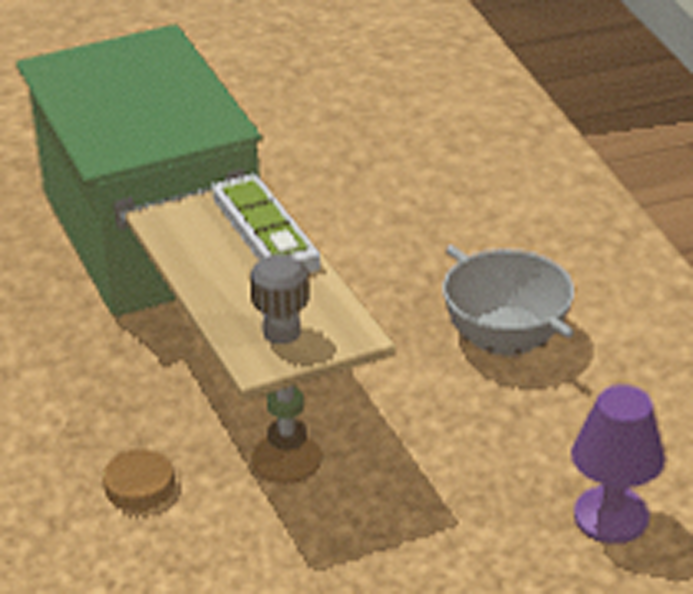

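View pics/tc.png

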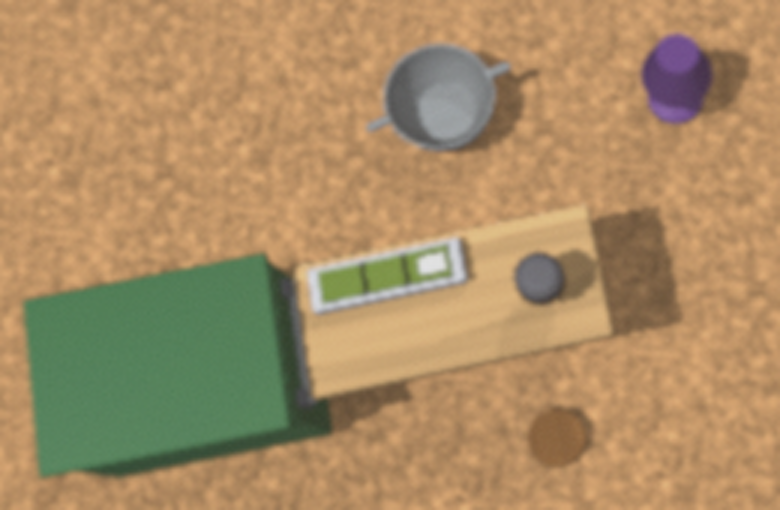

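```bash
python3 - <<'E'
from h import *
out={}
for n,(x0,y0,x1,y1) in {"side":(245,145,285,190),"top":(225,185,255,220)}.items():
    im=cv2.imread(f'pics/{n}0.png')[y0:y1,x0:x1];h=cv2.cvtColor(im,cv2.COLOR_BGR2HSV)
    m=((h[...,1]<70)&(h[...,2]<125)).astype(np.uint8)
    k,l,st,c=cv2.connectedComponentsWithStats(m);i=1+np.argmax(st[1:,4]);print(n,st[i]+np.array([x0,y0,0,0,0]),c[i]+[x0,y0])
    print('\n'.join(''.join('#' if v==i else '.' for v in r) for r in l))
top=(240.,202.3)
print(tri([ray("side",(264.5,161.2)),ray("top",(240,202.0))]), "dome rough")
# board corners near: side crop (247,390),(395,350); top crop (610,333),(587,207)
f=lambda p:(p[0]/3.3+180,p[1]/3.3+80);g=lambda p:(p[0]/3+60,p[1]/3+110)
for a,b in [((240,387),(611,333)),((395,348),(586,207)),((128,213),(312,397))]:
    print(tri([ray("side",f(a)),ray("top",g(b))]))
E
```

```text
side [256 159  18  25 218] [264.90366972 171.49082569]
........................................
........................................
........................................
........................................
........................................
........................................
........................................
........................................
........................................
........................................
........................................
........................................
........................................
........................................
........................####............
.........................###............
............#............####...........
...........###..........#####...........
...........###.#.......#####............
...........######..#########............
............###############.............
............##############..............
..............###########.#.............
..............#.##.##..#..#.............
..............#.##..#..#..#.............
..............#.##..
[... 1731 characters left out ...]
.....................
..............................
..............................
..............................
..............................
..............................
..............................
(array([ 0.56877717, -0.02092657,  0.17128679]), [np.float64(0.0011735303553076092), np.float64(0.001173530355307766)]) dome rough
(array([ 0.52675746, -0.06823656,  0.12030195]), [np.float64(0.00020859871715463502), np.float64(0.00020859871715450762)])
(array([ 0.63484436, -0.05973097,  0.11500014]), [np.float64(0.0014601524461084103), np.float64(0.0014601524461084236)])
(array([0.50859619, 0.17348209, 0.10292748]), [np.float64(0.0013026569871445236), np.float64(0.0013026569871445997)])
```

Call:
servo_tool(rows=[1,0.01925,-0.027,0,0,0,-7,1,0.01925,-0.027,0,0,0,-7,1,0.01925,-0.027,0,0,0,-7,1,0.01925,-0.027,0,0,0,-7,1,0.01925,-0.027,0,0,0,-7,1,0.01925,-0.027,0,0,0,-7,1,0.01925,-0.027,0,0,0,-7,1,0.01925,-0.027,0,0,0,-7,1,0.01925,-0.027,0,0,0,-7,1,0.01925,-0.027,0,0,0,-7])

```text
time_s: 0.98
position: [0.3769, 0.2469, 0.2313]
tool_rot: [[0.002, -0.0, 1.0], [-1.0, -0.0, 0.002], [0.0, -1.0, -0.0]]
ft_force: [1.4, 1.0, -0.4]
grip_width: 0.0852
```

Call:
servo_tool(rows=[1,0.01925,-0.027,0,0,0,0,1,0.01925,-0.027,0,0,0,0,1,0.01925,-0.027,0,0,0,0,1,0.01925,-0.027,0,0,0,0,1,0.01925,-0.027,0,0,0,0,1,0.01925,-0.027,0,0,0,0,1,0.01925,-0.027,0,0,0,0,1,0.01925,-0.027,0,0,0,0,1,0.01925,-0.027,0,0,0,0,1,0.01925,-0.027,0,0,0,0])

```text
time_s: 1.82
position: [0.5694, -0.0232, 0.231]
tool_rot: [[0.008, -0.001, 1.0], [-1.0, 0.0, 0.008], [-0.0, -1.0, -0.001]]
ft_force: [0.3, 0.4, -0.2]
grip_width: 0.0854
```

Call:
servo_tool(rows=[1,0,0,0,0,0,0,1,0,0,0,0,0,0])

```text
time_s: 1.98
position: [0.5692, -0.0229, 0.2304]
tool_rot: [[0.006, -0.001, 1.0], [-1.0, 0.0, 0.006], [-0.0, -1.0, -0.001]]
ft_force: [-0.8, 1.7, 0.4]
grip_width: 0.0854
```

```bash
python3 - <<'E'
from h import *
import pickle
s=env.observe();print(s);im=env.get_image("wrist")[:,:,::-1];cv2.imwrite('pics/w1.png',im);pickle.dump(s,open('s1.pkl','wb'))
E
```

```text
{'time_s': 1.9833, 'q': array([-1.42088989e+01,  2.38669291e+01,  7.11577591e+01,  4.96045934e-03,
        8.50563562e+01, -1.45586613e+01]), 'qvel': array([ 2.20677821, -1.83354079,  1.84571992,  0.37844701,  0.012366  ,
        0.49114763]), 'joint_efforts': array([ -1.91637196, -45.68624496, -24.15638745,  -0.1183786 ,
        -0.07450003,  -0.10913426]), 'position': array([ 0.56917932, -0.02288757,  0.23044259]), 'tool_rot': array([[ 6.09664990e-03, -1.35004572e-03,  9.99980504e-01],
       [-9.99981319e-01,  4.30813512e-04,  6.09723650e-03],
       [-4.39036661e-04, -9.99998996e-01, -1.34739398e-03]]), 'ft_force': array([-0.79920661,  1.68876259,  0.42664732]), 'wrist_torque': array([-0.03146076,  0.06182593, -0.00865569]), 'grip_width': 0.0853985628574508}
```

View pics/w1.png

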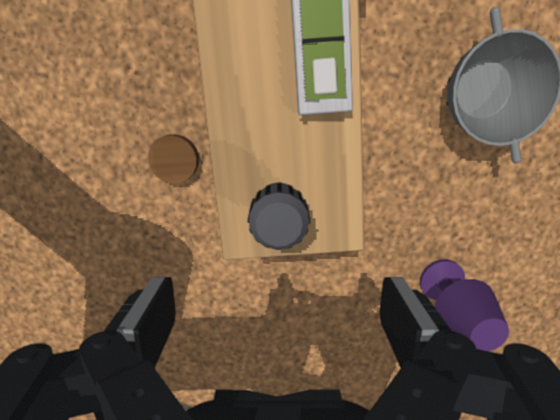

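```bash
python3 - <<'E'
from h import *
import pickle
s=pickle.load(open('s1.pkl','rb'))
im=cv2.imread('pics/w1.png');cv2.imwrite('pics/w1c.png',cv2.resize(im[160:280,190:390],None,fx=4,fy=4,interpolation=2))
w=ray("wrist",(279,219),s)
print(tri([ray("side",(264.5,161.2)),ray("top",(240,202.0)),w]),plane("wrist",(279,219),.17,s))
f=lambda p:(p[0]/3.3+180,p[1]/3.3+80);g=lambda p:(p[0]/3+60,p[1]/3+110)
print(tri([ray("side",f((240,387))),ray("top",g((611,333))),ray("wrist",(224,257),s)]))
print(tri([ray("side",f((395,348))),ray("top",g((586,207))),ray("wrist",(362,249),s)]))
E
```

```text
(array([ 0.56944693, -0.01821385,  0.1679492 ]), [np.float64(0.0018161045205305243), np.float64(0.00257715531293242), np.float64(0.002065706130205813)]) [ 0.56903051 -0.0153328   0.17      ]
(array([ 0.52696274, -0.06679061,  0.11829704]), [np.float64(0.0005461116282314714), np.float64(0.0014741364164627465), np.float64(0.001230369617645518)])
(array([ 0.63485809, -0.05965404,  0.11488455]), [np.float64(0.0014880791098033541), np.float64(0.0014343708877918363), np.float64(7.670235028594941e-05)])
```

View pics/w1c.png

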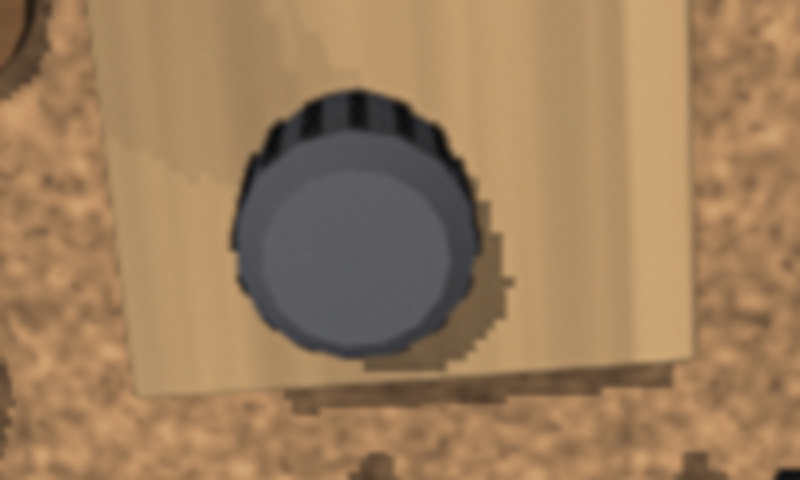

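```bash
python3 - <<'E'
from h import *
import pickle
s=pickle.load(open('s1.pkl','rb'))
print(plane("wrist",(278.8,224.5),.168,s),plane("top",(239.7,201.8),.168),plane("side",(264.5,161.2),.168),plane("wrist",(279.3,221.5),.163,s))
print(tri([ray("side",(264.5,161.)),ray("top",(239.8,201.6)),ray("wrist",(278.8,224),s)]))
E
```

```text
[ 0.56894774 -0.0195979   0.168     ] [ 0.56889225 -0.01995819  0.168     ] [ 0.57121979 -0.0164411   0.168     ] [ 0.56927336 -0.01947213  0.163     ]
(array([ 0.56940616, -0.01941684,  0.17021876]), [np.float64(0.001151455035856476), np.float64(0.001121415694964244), np.float64(0.0010226038108160135)])
```

Call:
servo_tool(rows=[0.8,0,0.003,-0.0115,0,0,0,0.8,0,0,-0.0115,0,0,0,0.8,0,0,-0.0115,0,0,0,0.8,0,0,-0.0115,0,0,0,0.8,0,0,-0.0115,0,0,0,0.8,0,0,-0.0115,0,0,0,0.8,0,0,-0.0115,0,0,0,0.8,0,0,-0.0115,0,0,0,0.8,0,0,0,0,0,0,0.8,0,0,0,0,0,0], force=40)

```text
time_s: 2.87
position: [0.5683, -0.0177, 0.1395]
tool_rot: [[0.009, -0.001, 1.0], [-1.0, 0.0, 0.009], [-0.0, -1.0, -0.001]]
ft_force: [-0.1, 0.1, -0.0]
grip_width: 0.0686
```

```bash
python3 - <<'E'
from h import *
s=env.observe();print(s['position'],s['ft_force'])
for n in("side","wrist"):cv2.imwrite(f'pics/{n}2.png',env.get_image(n)[:,:,::-1])
a=cv2.imread('pics/side2.png')[80:260,180:390]
cv2.imwrite('pics/sc2.png',cv2.resize(a,None,fx=3.3,fy=3.3,interpolation=2))
E
```

```text
[ 0.56831534 -0.01769129  0.13950517] [-0.07196255  0.1074315  -0.04844298]
```

View pics/sc2.png

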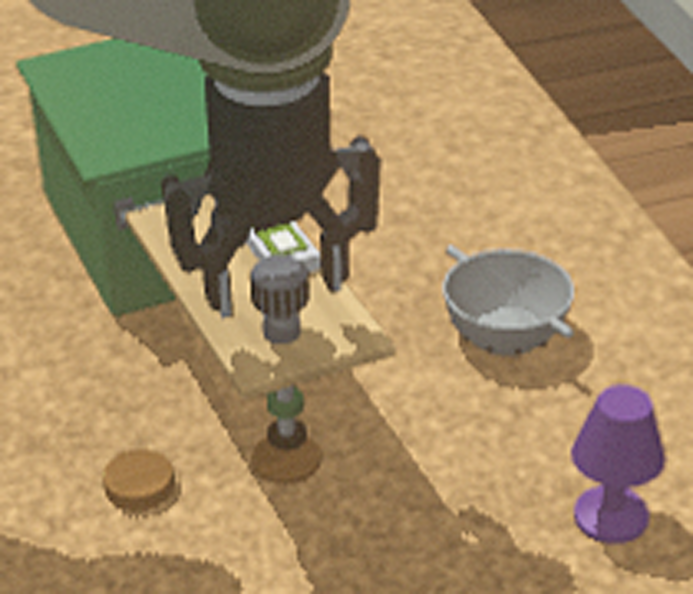

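View pics/wrist2.png

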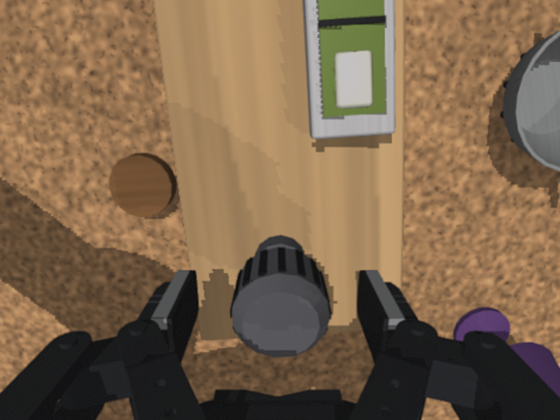

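Call:
servo_tool(rows=[0.8,0.001,-0.002,0,0,0,0,0,0,0,0,0,0,0,0,0,0,0,0,0,0,0,0,0,0,0,0,0,0,0,0,0,0,0,0,0,0,0,0,0,0,0,0,0,0,0,0,0,0,0,0,0,0,0,0,0], force=40)

```text
time_s: 3.63
position: [0.5699, -0.0207, 0.1395]
tool_rot: [[0.008, 0.0, 1.0], [-1.0, -0.0, 0.008], [0.0, -1.0, 0.0]]
ft_force: [-0.5, -1.7, 0.8]
grip_width: 0.035
```

```bash
python3 - <<'E'
from h import *
s=env.observe();print(s['position'],s['ft_force'],s['wrist_torque'],s['grip_width'])
for n in("wrist",):cv2.imwrite(f'pics/{n}3.png',env.get_image(n)[:,:,::-1])
E
```

```text
[ 0.56988371 -0.02069399  0.13945216] [-0.47821551 -1.68101475  0.78911593] [-0.04889138  0.03631075 -0.03701635] 0.035014565206285486
```

View pics/wrist3.png

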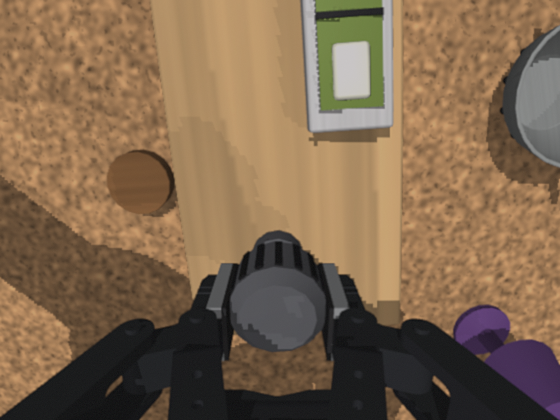

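Call:
servo_tool(rows=[0,0,0,-0.002,0,0,0,0,0,0,-0.002,0,0,0,0,0,0,-0.002,0,0,0,0,0,0,-0.002,0,0,0,0,0,0,-0.002,0,0,0,0,0,0,0,0,0,0,0,0,0,0,0,0,0])

```text
time_s: 4.27
position: [0.5699, -0.0207, 0.1292]
tool_rot: [[0.008, 0.0, 1.0], [-1.0, 0.0, 0.008], [-0.0, -1.0, 0.0]]
ft_force: [0.5, -0.9, 2.4]
grip_width: 0.0349
```

Call:
servo_tool(rows=[0,0,0,-0.002,0,0,0,0,0,0,0,0,0,0,0,0,0,0,0,0,0])

```text
time_s: 4.52
position: [0.5699, -0.0207, 0.1273]
tool_rot: [[0.008, 0.0, 1.0], [-1.0, -0.0, 0.008], [0.0, -1.0, 0.0]]
ft_force: [0.9, -0.9, 3.0]
grip_width: 0.0345
```

Call:
servo_tool(rows=[0,0,0,-0.002,0,0,0,0,0,0,0,0,0,0,0,0,0,0,0,0,0])

```text
time_s: 4.77
position: [0.5699, -0.0207, 0.1253]
tool_rot: [[0.008, 0.0, 1.0], [-1.0, -0.0, 0.008], [0.0, -1.0, 0.0]]
ft_force: [0.2, -0.5, 2.8]
grip_width: 0.0347
```

```bash
python3 - <<'E'
from h import *
s=env.observe();print(s['position'],s['ft_force'],s['wrist_torque'],s['grip_width'])
for n in("wrist","side"):cv2.imwrite(f'pics/{n}4.png',env.get_image(n)[:,:,::-1])
a=cv2.imread('pics/side4.png')[80:260,180:390]
cv2.imwrite('pics/sc4.png',cv2.resize(a,None,fx=3.3,fy=3.3,interpolation=2))
E
```

```text
[ 0.56990817 -0.02067358  0.12527992] [ 0.24317359 -0.46189447  2.77765141] [-0.09330918 -0.13900106 -0.0468487 ] 0.03471262162949993
```

View pics/wrist4.png

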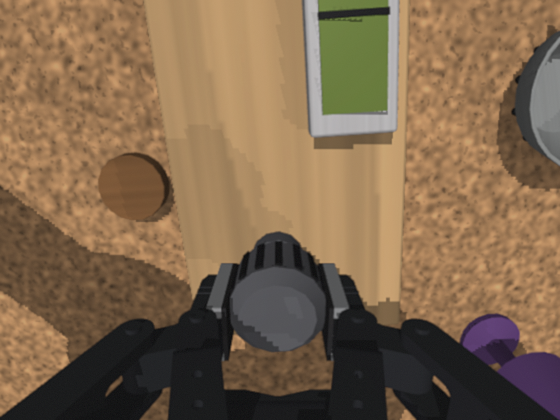

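View pics/sc4.png

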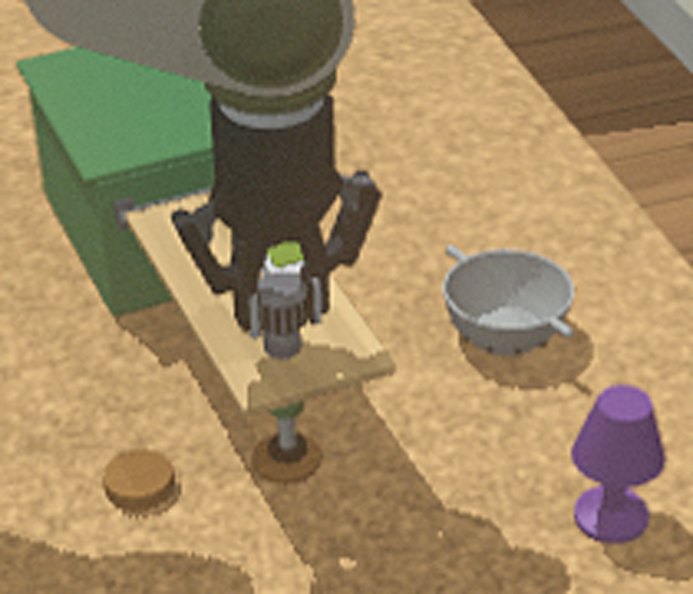

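Call:
servo_tool(rows=[0,0,0,-0.001,0,0,0,0,0,0,0,0,0,0,0,0,0,0,0,0,0])

```text
time_s: 5.12
position: [0.5699, -0.0207, 0.1243]
tool_rot: [[0.008, 0.0, 1.0], [-1.0, -0.0, 0.008], [0.0, -1.0, 0.0]]
ft_force: [1.1, -1.5, 2.8]
grip_width: 0.0348
```

Call:
servo_tool(rows=[0,0,0,-0.001,0,0,0,0,0,0,0,0,0,0,0,0,0,0,0,0,0])

```text
time_s: 5.37
position: [0.5699, -0.0207, 0.1233]
tool_rot: [[0.008, 0.0, 1.0], [-1.0, -0.0, 0.008], [0.0, -1.0, 0.0]]
ft_force: [0.1, -0.9, 2.8]
grip_width: 0.0349
```

Call:
servo_tool(rows=[0,0,0,-0.001,0,0,0,0,0,0,0,0,0,0,0,0,0,0,0,0,0])

```text
time_s: 5.62
position: [0.5699, -0.0207, 0.1223]
tool_rot: [[0.008, 0.0, 1.0], [-1.0, -0.0, 0.008], [0.0, -1.0, 0.0]]
ft_force: [0.7, -1.3, 3.8]
grip_width: 0.0347
```

```bash
python3 - <<'E'
from h import *
s=env.observe();print(s['position'],s['ft_force'],s['wrist_torque'],s['grip_width'])
for n in("top","side"):cv2.imwrite(f'pics/{n}5.png',env.get_image(n)[:,:,::-1])
a=cv2.imread('pics/side5.png')[80:260,180:390]
cv2.imwrite('pics/sc5.png',cv2.resize(a,None,fx=3.3,fy=3.3,interpolation=2))
a=cv2.imread('pics/top5.png')[110:280,60:320]
cv2.imwrite('pics/tc5.png',cv2.resize(a,None,fx=3,fy=3,interpolation=2))
E
```

```text
[ 0.56986975 -0.02067754  0.12229755] [ 0.71624005 -1.29051454  3.81920708] [-0.1319661  -0.1892131   0.01887119] 0.034705169287405836
```

View pics/tc5.png

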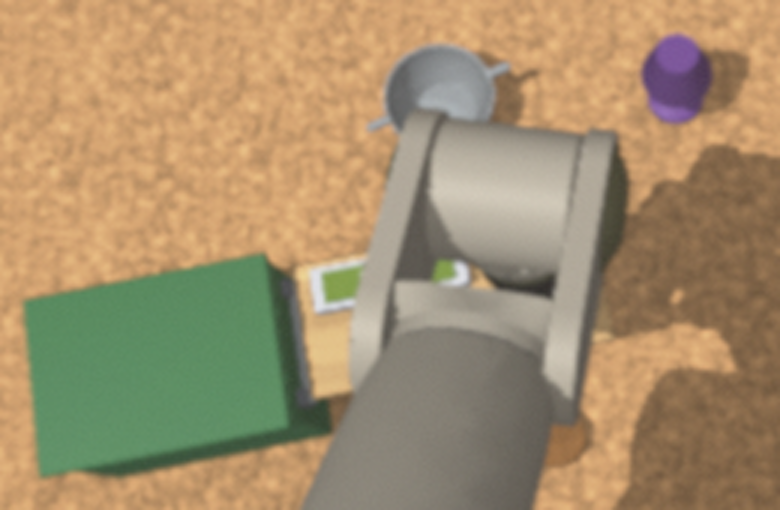

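View pics/sc5.png

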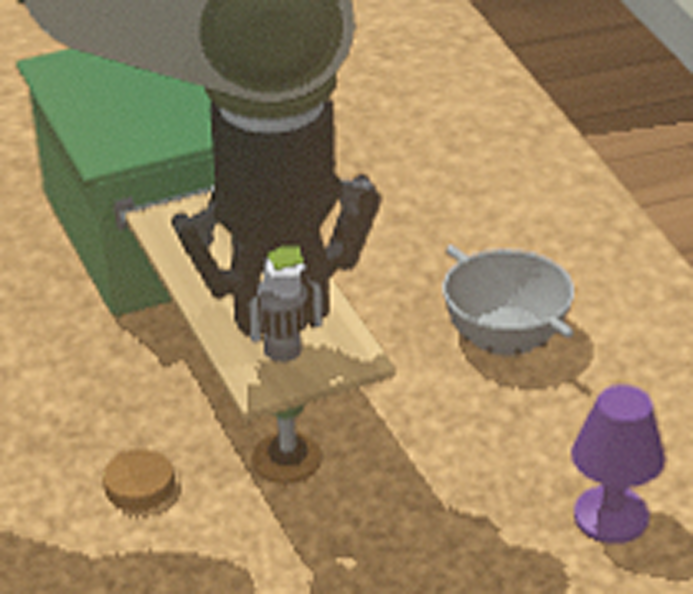

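Call:
servo_tool(rows=[0,0,0,-0.001,0,0,0,0,0,0,0,0,0,0,0,0,0,0,0,0,0])

```text
time_s: 5.97
position: [0.5699, -0.0207, 0.1214]
tool_rot: [[0.008, 0.0, 1.0], [-1.0, -0.0, 0.008], [0.0, -1.0, 0.0]]
ft_force: [1.3, -0.4, 4.5]
grip_width: 0.0351
```

Call:
servo_tool(rows=[0,0,0,-0.001,0,0,0,0,0,0,0,0,0,0,0,0,0,0,0,0,0])

```text
time_s: 6.22
position: [0.5699, -0.0206, 0.1204]
tool_rot: [[0.008, 0.0, 1.0], [-1.0, -0.0, 0.008], [0.0, -1.0, 0.0]]
ft_force: [0.4, -0.4, 4.6]
grip_width: 0.0347
```

Call:
servo_tool(rows=[0,0,0,-0.001,0,0,0,0,0,0,0,0,0,0,0,0,0,0,0,0,0])

```text
time_s: 6.47
position: [0.5699, -0.0207, 0.1194]
tool_rot: [[0.008, 0.0, 1.0], [-1.0, -0.0, 0.008], [0.0, -1.0, 0.0]]
ft_force: [0.3, -0.3, 4.9]
grip_width: 0.0351
```

```bash
python3 - <<'E'
from h import *
s=env.observe();print(s['position'],s['ft_force'],s['wrist_torque'],s['grip_width'])
for n in("wrist","side"):cv2.imwrite(f'pics/{n}6.png',env.get_image(n)[:,:,::-1])
a=cv2.imread('pics/side6.png')[80:260,180:390]
cv2.imwrite('pics/sc6.png',cv2.resize(a,None,fx=3.3,fy=3.3,interpolation=2))
E
```

```text
[ 0.56988957 -0.02065319  0.11937802] [ 0.34361816 -0.31372407  4.85849683] [-0.17529844 -0.16840901  0.02304474] 0.035106567386992624
```

View pics/sc6.png

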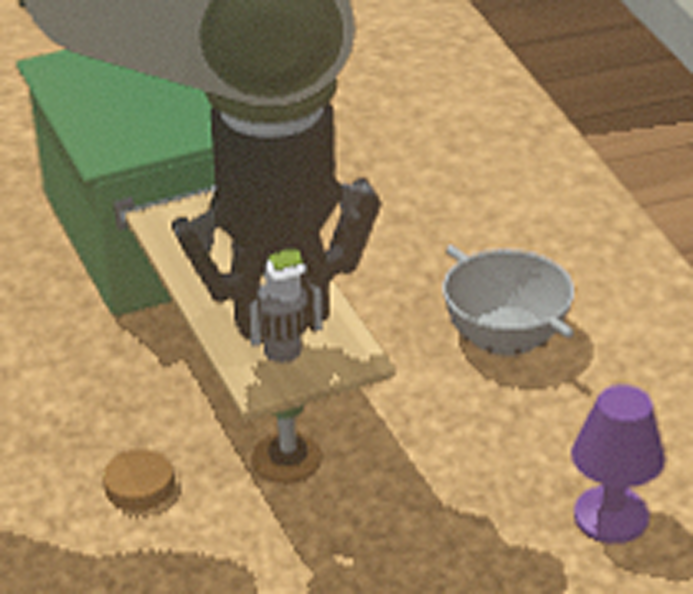

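View pics/wrist6.png

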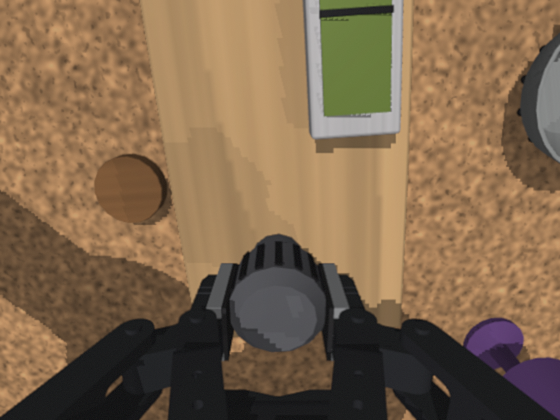

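Call:
servo_tool(rows=[0,0,0,-0.001,0,0,0,0,0,0,0,0,0,0,0,0,0,0,0,0,0,0,0,0,0,0,0,0])

```text
time_s: 6.9
position: [0.5699, -0.0207, 0.1185]
tool_rot: [[0.008, 0.0, 1.0], [-1.0, -0.0, 0.008], [0.0, -1.0, 0.0]]
ft_force: [-0.1, -0.7, 6.3]
grip_width: 0.0349
```

Call:
servo_tool(rows=[0,0,0,0.0003,0,0,-4,0,0,0,0.0003,0,0,-4,0,0,0,0.0004,0,0,-4,0,0,0,0.0004,0,0,-4,0,0,0,0.0003,0,0,-4,0,0,0,0,0,0,0,0,0,0,0,0,0,0])

```text
time_s: 7.48
position: [0.5691, -0.0205, 0.1199]
tool_rot: [[-0.335, -0.002, 0.942], [-0.942, 0.0, -0.335], [0.0, -1.0, -0.002]]
ft_force: [-2.3, -0.6, 5.9]
grip_width: 0.0348
```

```bash
python3 - <<'E'
from h import *
s=env.observe();print(s['position'],s['ft_force'],s['wrist_torque'],s['grip_width'])
for n in("wrist","side","top"):cv2.imwrite(f'pics/{n}7.png',env.get_image(n)[:,:,::-1])
a=cv2.imread('pics/side7.png')[80:260,180:390]
cv2.imwrite('pics/sc7.png',cv2.resize(a,None,fx=3.3,fy=3.3,interpolation=2))
E
```

```text
[ 0.56906832 -0.02051865  0.11991991] [-2.33946868 -0.58124631  5.92135734] [-0.14182942  0.41023381 -0.04390671] 0.03482871044280246
```

View pics/wrist7.png

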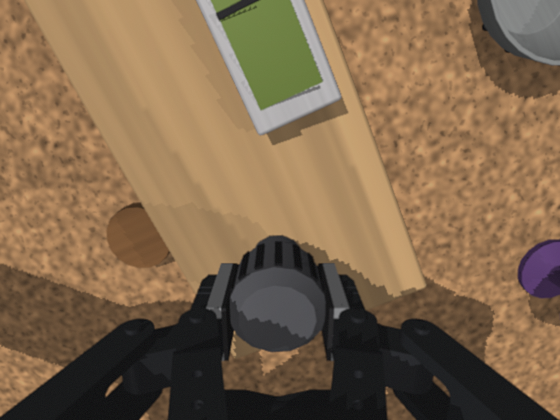

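View pics/sc7.png

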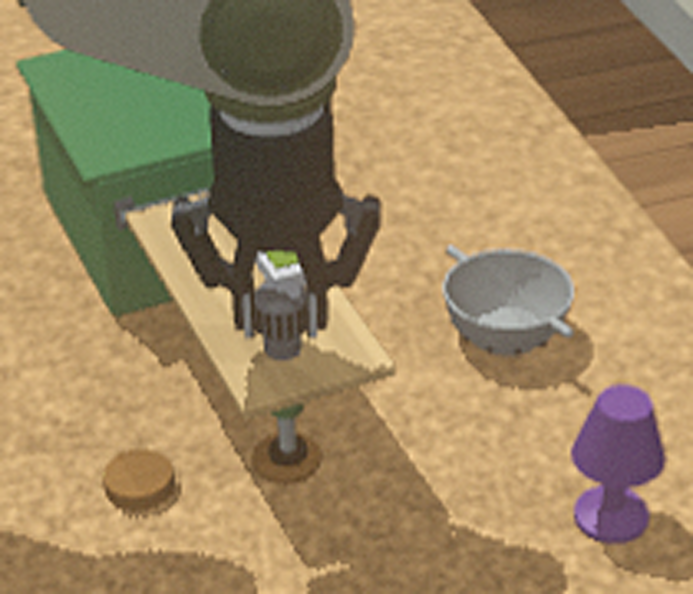

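```bash
python3 - <<'E'
from h import *
a=cv2.imread('pics/top7.png')[160:240,130:260]
cv2.imwrite('pics/tc7.png',cv2.resize(a,None,fx=6,fy=6,interpolation=2))
E
```

```text
(no output)
```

View pics/tc7.png

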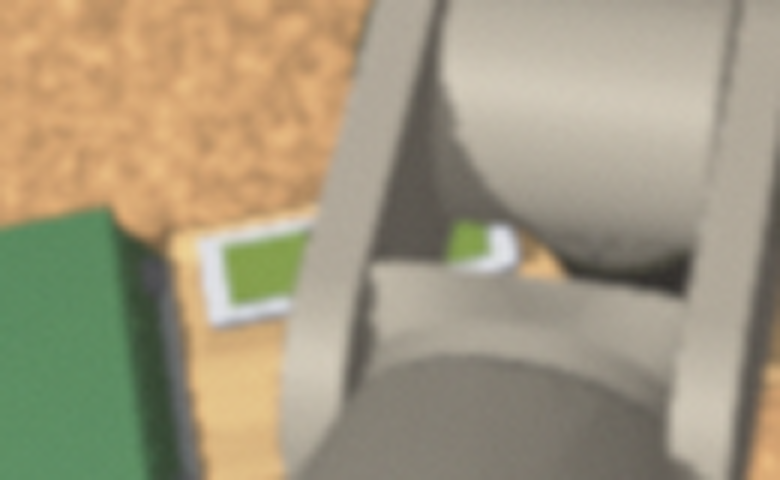

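Call:
servo_tool(rows=[0,0,0,0.0003,0,0,-4,0,0,0,0.0003,0,0,-4,0,0,0,0.0004,0,0,-4,0,0,0,0,0,0,0,0,0,0,0,0,0,0])

```text
time_s: 8.05
position: [0.5686, -0.0203, 0.1207]
tool_rot: [[-0.523, -0.003, 0.852], [-0.852, 0.001, -0.523], [0.001, -1.0, -0.003]]
ft_force: [-4.3, 0.3, 6.3]
grip_width: 0.0354
```

```bash
python3 - <<'E'
from h import *
s=env.observe();print(s['position'],s['ft_force'],s['wrist_torque'],s['grip_width'])
for n in("wrist",):cv2.imwrite(f'pics/{n}8.png',env.get_image(n)[:,:,::-1])
E
```

```text
[ 0.56858472 -0.02031769  0.1207475 ] [-4.32584966  0.32322922  6.32978031] [ 0.01753236  0.69905681 -0.07164426] 0.03541871046678608
```

View pics/wrist8.png

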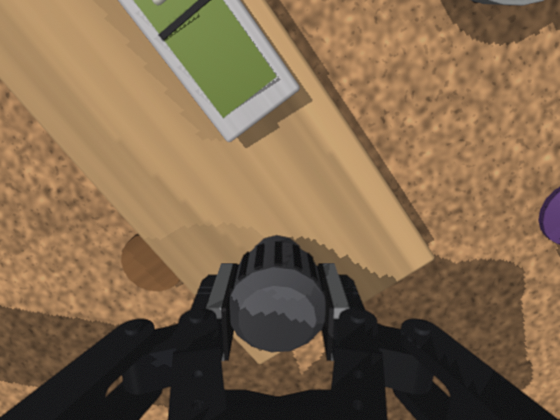

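```bash
cat > bub.py <<'E'
from h import *
def b(line,be,s,z=None):
    z=z or 0.115
    L=plane("wrist",line,z,s);B=plane("wrist",be,z,s);return L,B,np.linalg.norm(L-B)*1e3
E
python3 - <<'E'
from bub import *
s=env.observe()
a=cv2.imread('pics/wrist8.png')[0:60,110:270];cv2.imwrite('pics/w8c.png',cv2.resize(a,None,fx=5,fy=5,interpolation=2))
print(b((185,20),(160,2),s))
E
```

```text
(array([0.59340227, 0.08853283, 0.115     ]), array([0.58906081, 0.09859432, 0.115     ]), np.float64(10.958193060006009))
```

View pics/w8c.png

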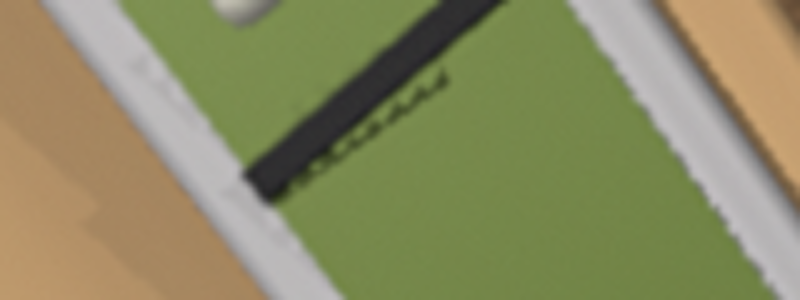

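Call:
servo_tool(rows=[0,-0.0005,0,0.0003,0,0,-4,0,-0.0005,0,0.0003,0,0,-4,0,-0.0005,0,0,0,0,0,0,0,0,0,0,0,0])

```text
time_s: 8.43
position: [0.5681, -0.0201, 0.1217]
tool_rot: [[-0.637, -0.0, 0.771], [-0.771, 0.001, -0.637], [-0.001, -1.0, -0.001]]
ft_force: [0.4, 1.7, 6.8]
grip_width: 0.0352
```

```bash
python3 - <<'E'
from h import *
s=env.observe();print(s['position'],s['ft_force'],s['wrist_torque'],s['grip_width'])
for n in("wrist",):cv2.imwrite(f'pics/{n}9.png',env.get_image(n)[:,:,::-1])
a=cv2.imread('pics/wrist9.png')[0:120,0:200];cv2.imwrite('pics/w9c.png',cv2.resize(a,None,fx=4,fy=4,interpolation=2))
E
```

```text
[ 0.56810135 -0.02013815  0.12174255] [0.43511693 1.69805387 6.75294393] [ 0.19369263  0.01530817 -0.08892041] 0.03518314083339789
```

View pics/w9c.png

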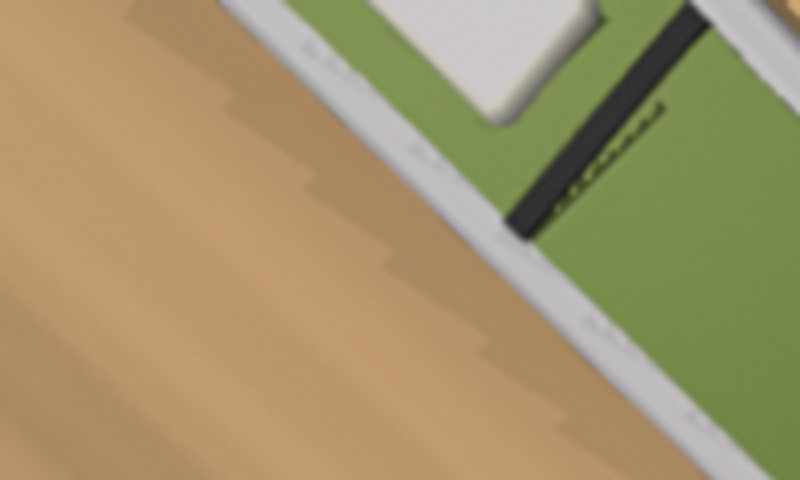

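```bash
python3 - <<'E'
from bub import *
s=env.observe()
# line two points, bubble end edge midpoint, vial green edges
L1,L2=[plane("wrist",p,.117,s) for p in((518/4,230/4),(700/4,15/4))]
B=[plane("wrist",(x/4,y/4),.117,s) for x,y in((500,122),(548,70),(595,20))]
n=(L2-L1)/np.linalg.norm(L2-L1);print(L1,L2)
for X in B:
    d=X-L1;print(np.linalg.norm(d-d@n*n)*1e3)
E
```

```text
[0.58235618 0.08806579 0.117     ] [0.6088328  0.09019842 0.117     ]
7.381258394333076
7.033704633256889
6.667389391398509
```

Call:
servo_tool(rows=[0,0,0,0.0005,0,0,-4,0,0,0,0.0006,0,0,-4,0,0,0,0,0,0,0,0,0,0,0,0,0,0,0,0,0,0,0,0,0])

```text
time_s: 8.9
position: [0.5678, -0.0199, 0.1226]
tool_rot: [[-0.738, -0.001, 0.675], [-0.675, 0.001, -0.738], [-0.0, -1.0, -0.002]]
ft_force: [-1.0, 1.8, 6.2]
grip_width: 0.0351
```

```bash
python3 - <<'E'
from h import *
s=env.observe();print(s['position'],s['ft_force'],s['wrist_torque'],s['grip_width'])
for n in("wrist","side"):cv2.imwrite(f'pics/{n}10.png',env.get_image(n)[:,:,::-1])
a=cv2.imread('pics/wrist10.png')[0:140,0:200];cv2.imwrite('pics/w10c.png',cv2.resize(a,None,fx=4,fy=4,interpolation=2))
a=cv2.imread('pics/side10.png')[80:260,180:390]
cv2.imwrite('pics/sc10.png',cv2.resize(a,None,fx=3.3,fy=3.3,interpolation=2))
E
```

```text
[ 0.56784259 -0.01993311  0.1226387 ] [-1.04349043  1.75902629  6.17657569] [ 0.40954056  0.16613775 -0.09152443] 0.035059718173971605
```

View pics/w10c.png

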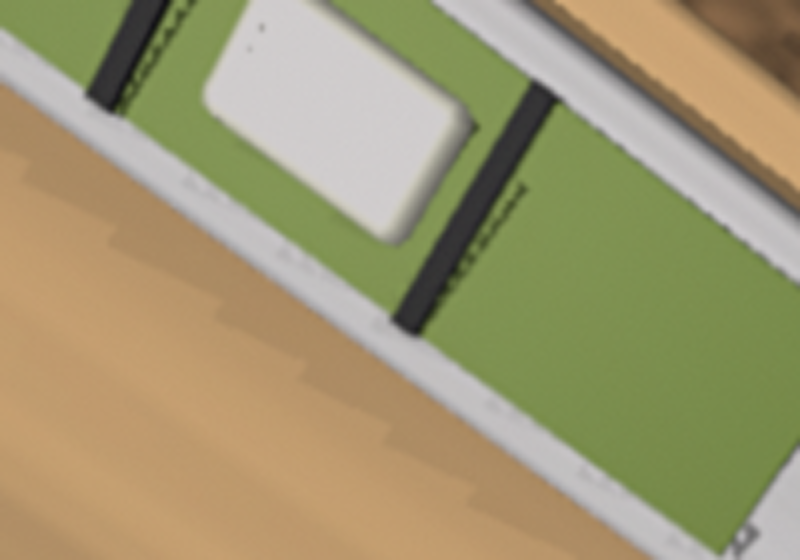

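View pics/sc10.png

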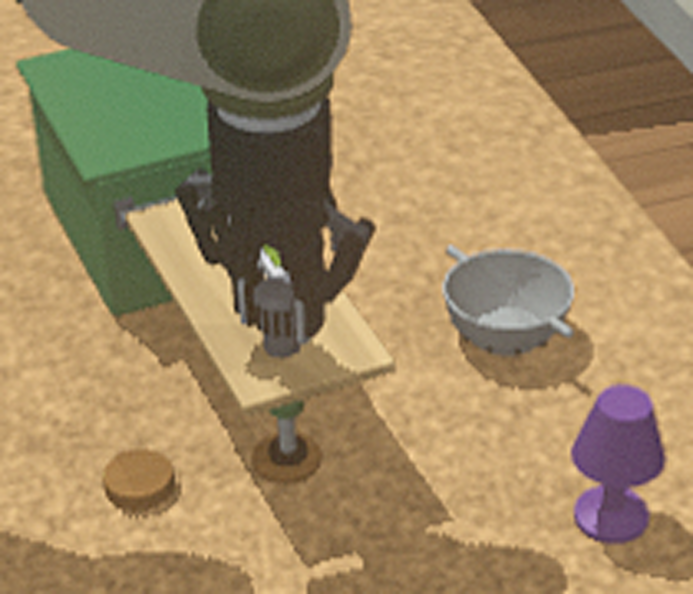

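```bash
python3 - <<'E'
from bub import *
s=env.observe();P=lambda x,y,z=.118:plane("wrist",(x/4,y/4),z,s)
A1,A2=P(103,103),P(152,0);C1,C2=P(408,328),P(545,92)
n=(C2-C1)/np.linalg.norm(C2-C1);y=np.cross([0,0,1],n)
for nm,X in dict(A1=A1,A2=A2,C1=C1,C2=C2,bl1=P(205,95),bl2=P(245,10),br1=P(392,245),br2=P(473,125)).items():print(nm,round((X-C1)@y*1e3,1))
E
```

```text
A1 34.5
A2 34.7
C1 0.0
C2 -0.0
bl1 26.6
bl2 26.9
br1 5.1
br2 4.1
```

Call:
servo_tool(rows=[0,0,0,-0.0002,0,0,3,0,0,0,-0.0002,0,0,3,0,0,0,0,0,0,0,0,0,0,0,0,0,0,0,0,0,0,0,0,0,0,0,0,0,0,0,0])

```text
time_s: 9.5
position: [0.568, -0.0201, 0.1223]
tool_rot: [[-0.663, -0.001, 0.749], [-0.749, 0.001, -0.663], [-0.0, -1.0, -0.001]]
ft_force: [0.1, 0.7, 5.3]
grip_width: 0.0349
```

```bash
python3 - <<'E'
from h import *
s=env.observe();print(s['position'],s['tool_rot'],s['ft_force'],s['wrist_torque'],s['grip_width'])
for n in("wrist","side"):cv2.imwrite(f'pics/{n}11.png',env.get_image(n)[:,:,::-1])
a=cv2.imread('pics/wrist11.png')[0:140,0:200];cv2.imwrite('pics/w11c.png',cv2.resize(a,None,fx=4,fy=4,interpolation=2))
E
```

```text
[ 0.56802514 -0.02010042  0.12230852] [[-6.62680926e-01 -6.98689365e-04  7.48901530e-01]
 [-7.48901821e-01  9.23058121e-04 -6.62680323e-01]
 [-2.28271945e-04 -9.99999330e-01 -1.13494275e-03]] [0.0563396  0.71650276 5.34778964] [ 0.33068934 -0.01377322  0.09270641] 0.03489608924154776
```

View pics/w11c.png

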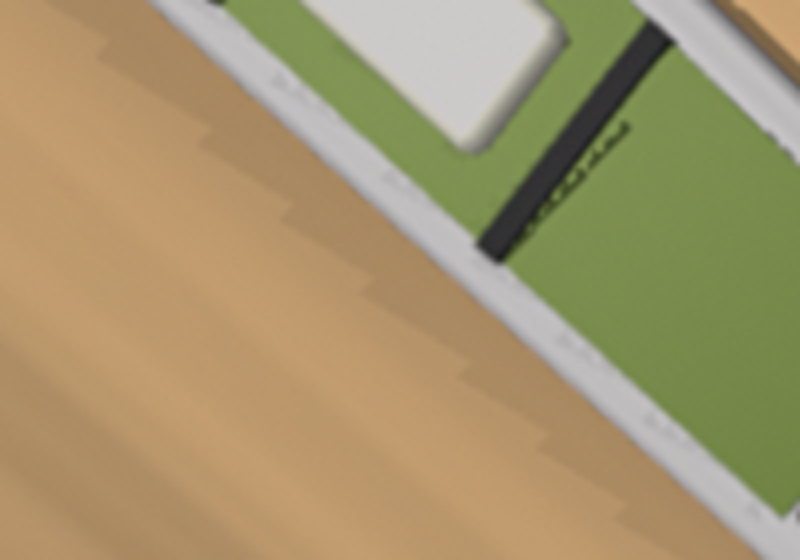

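```bash
python3 - <<'E'
from bub import *
s=env.observe();print(s['ft_force'],s['time_s']);P=lambda x,y,z=.118:plane("wrist",(x/4,y/4),z,s)
C1,C2=P(488,250),P(657,33)
n=(C2-C1)/np.linalg.norm(C2-C1);y=np.cross([0,0,1],n)
for nm,X in dict(A1=P(217,-3),br1=P(475,155),br2=P(567,42)).items():print(nm,round((X-C1)@y*1e3,1))
E
```

```text
[0.27290091 1.08192479 6.0537562 ] 9.6
A1 32.6
br1 6.1
br2 5.7
```

Call:
servo_tool(rows=[0,0,0,0,0,0,0,0,0,0,0,0,0,0,0,0,0,0,0,0,0,0,0,0,0,0,0,0,0,0,0,0,0,0,0,0,0,0,0,0,0,0,0,0,0,0,0,0,0,0,0,0,0,0,0,0])

```text
time_s: 10.27
position: [0.568, -0.0201, 0.1223]
tool_rot: [[-0.663, -0.001, 0.749], [-0.749, 0.001, -0.663], [-0.0, -1.0, -0.001]]
ft_force: [-0.6, 2.1, 5.7]
grip_width: 0.0351
```

```bash
python3 - <<'E'
from h import *
s=env.observe();print(s['position'],s['ft_force'],s['grip_width'])
print(env.close_job())
E
```

```text
[ 0.56803908 -0.02009406  0.12231454] [-0.56908816  2.11774577  5.72480227] 0.03505229152876125
the job is handed in; nothing more can be done
None
```

I gripped the knob, pressed it down until the foot stood on its disc, then turned it about 42° clockwise net while raising the hand to follow it. I handed the job in at about 10.3 s, still holding the knob pressed. `close_job` reports no verdict, so the success below is my own reading.

**Press:** The push was about 5.7 N in the last reading. About 2.8 N of that brought the shelf down, so I put the foot's load on the disc at roughly 2.5 to 3 N. The plunger works out at about 5 mm. Foot load and plunger travel are estimates from the force and the hand's height, not direct measurements.

**Bubble:** The last wrist picture puts its middle within about 1 mm of centre. This rests mainly on the gap to the near line, because the far line sat at the picture's edge. In the picture before, with both lines in view, it read about 1.5 mm towards the foot, so I turned back 6°.

**Grip and surroundings:** The fingers were stopped on the knob at 35 mm (grip set to 40 N). In the side view late in the job, the spare disc, colander and lamp showed no visible shift. I did not look at the tumbler and rocking chair again after the start, but the arm did not go near them.

**Disagreements:**
- The force rose by only about 0.55 N per mm at first, against roughly 0.75 N per mm implied by the text.
- My first guess at the bubble's position, made while the arm hid it, did not match the later view, so I relied on the view.

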